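# Pack perfume flacons into a dimpled gift box

## Robot

A 6-joint arm with a two-finger parallel gripper is mounted at the origin on the work surface. World frame = base frame: x ahead of the robot, y to its left, z up, the work surface at z = 0. Lengths are in m, angles in rad, forces in N, time in s.
With the tool pointing down it reaches from about 0.3 to 0.75 m from the base axis. Payload 8.5 kg.
Tool frame: the origin (TCP) lies on the mounting face of the last link; the fingertips stand 173 mm ahead of it and the grasp point (between the pads) lies 155 mm ahead of it (arm.grasp_offset is the distance from the TCP to the grasp point, in m); z points along the fingers, y is the line along which they close (so a half turn about z gives the same grasp; the last joint's range is limited). The gripper opens to 85 mm and grips with 20 to 120 N. Pads are 22 mm wide; open, the fingers measure 114 mm over their backs; the gripper's body (76 mm by 85 mm) begins 54 mm behind the grasp point. The pads swing forward as they close: fully open they stand 13 mm farther back than shut.
Start: joints at [-1.461, 0.381, 1.297, -0, 1.464, -0.215], TCP at [0.176, -0.521, 0.405] pointing down, gripper open.
Joint ranges: [-3.11, 3.11], [-0.89, 2.33], [0.22, 2.48], [-1.42, 4.56], [0.17, 2.85], [-2.88, 2.88]. Speed limits (rad/s): [2.39, 2.39, 3.14, 3.14, 3.14, 3.14].

## Interface

Orientations are given as a rotation vector (axis times angle).
In Python, from cell import arm, snapshot, hand_in gives the robot as it stands. The module is installed in compiled form; this text tells all that it offers.
- The arm moves only by the tool jog_arm, never from a script. Its argument "deltas" is one flat list of numbers, 7 for each row, row after row: the shift along the tool's x, y, z in mm, then the turn, a rotation vector about the tool's x, y, z in degrees, then the opening, from 0 (shut) to 1 (fully open). A call has 1 to 12 rows; each row is the pose to reach, as a shift and turn from the pose commanded when the call began, along the tool's axes at that moment; what a row does not reach only later rows make up. A row lasts 1/8 s, in which the tool goes at most 62.5 mm and 10.7 degrees, less where a joint would pass 70% of its speed; a pose out of reach is approached as far as the arm can. A call with a gripper value outside its range is refused whole. The fingers move at their own pace and stop on an object; "newtons" is the grip in N (left out, the last holds). Time passes only in rows, so rows that repeat a pose let the fingers close. It gives the time, the measured TCP pose, the force, the opening and the grip force at its end, in the units of the state.
- arm.read_state(): the state, without advancing time (a new reading comes with each control period).
- snapshot(name): name is "scene" or "side" or "wrist"; returns a dict with "img" (384x512x3 uint8, red, green, blue), "depth" (384x512 float32, m along the optical axis (not along the pixel's ray), 0 where there is no reading), "fovy" (degrees; the focal length in pixels is half the picture's height over the tangent of half this angle, whatever the lens; pixels are square), "cx", "cy" (the principal point, pixels), "world_to_cam" (4x4, takes a point from world to camera coordinates); the wrist camera has in their place "hand_eye" (4x4, takes a point from camera to tool coordinates, whose origin is the TCP and whose axes are the flange's). Camera axes: x right, y down, z forward; pixel columns grow to the right and rows downward; lengths in m; the calibration is good to about 2 mm. A picture is of the moment at which its call begins: read the wrist's pose just before it.
- hand_in(): hands the job in; it is judged then, once.
The state is a dict: "t": time; "joint_positions": joint angles; "qvel": joint speeds; "effort": joint torques, N m; "eef_pos": TCP position; "tool_rot": TCP orientation; "ft_force": force on the tool from outside, world axes, zero at the start; "wrist_torque": the same for the moment, N m; "grip_width": finger opening in m; "grip_force": force on a finger pad.
Only numpy, scipy, OpenCV 4.12 (cv2) and the standard library are available. Lean on these libraries where they do the work, as an engineer would, in place of code of your own. Each camera call takes 0.05 s, during which the arm holds its last target. There are 200 camera calls.

## Task

Put the two stray lip-gloss tubes lying on the gift box's insert back into the magenta bowl with the others, then stand every glass perfume flacon upright in a pocket of its own, right down in the dimple, lowering each one gently and never dropping it, pressing it hard or knocking it over. When all are in, shut the lid, and leave the jars, the compact and the soap box where they are.

Things in the scene. Friction and masses are not known exactly. Their poses are not given: they have to be found in the camera images.
- flacon1: A glass perfume flacon: a squat rose-coloured globe 64 mm across (widest 28 mm up, flat foot 40 mm across) with a brass-coloured cylindrical cap 28 mm in diameter that spans heights 58 to 86 mm above the foot; 86 mm tall in all, 0.11 to 0.18 kg. Origin at the centre of the foot, z up through the cap. Best held by the cap. None if absent at this start (three to five of the five are there).
- flacon2: Another flacon just like flacon1. None if absent.
- flacon3: Another flacon just like flacon1. None if absent.
- flacon4: Another flacon just like flacon1. None if absent.
- flacon5: Another flacon just like flacon1. None if absent.
- giftbox: Low white base of an open gift box, fixed to the table: 266 mm along its x, 186 mm along its y, walls 34 mm high and 5 mm thick. Origin under the centre, z up. Inside lies a brown moulded-pulp insert whose top is 24 mm above the table, with six round dimpled pockets in two rows of three (centres 82 mm apart both ways). The lid is hinged along the +y wall (away from the loose flacons).
- pocket1 (a point): Centre of the floor of a pocket, 10 mm above the table; the pocket is a cone 14 mm deep, 43 mm wide at its floor and 71 mm at its mouth, so that a flacon's flat foot stands on the floor. Axes as the gift box.
- pocket2 (a point): Floor centre of another pocket like pocket1.
- pocket3 (a point): Floor centre of another pocket like pocket1.
- pocket4 (a point): Floor centre of another pocket like pocket1.
- pocket5 (a point): Floor centre of another pocket like pocket1.
- pocket6 (a point): Floor centre of another pocket like pocket1.
- lid (a joint): Angle of the lid about its hinge, rad: 0 shut, 1.75 resting against its stop when open. The lid is a light (0.16 kg) white cardboard tray 266 x 186 mm and 72 mm deep, walls 4 mm, with a rose ribbon; open, it stands on edge beside the box with its hollow towards the box and its outer face away from it. Swung towards the box past about 1.0 rad it falls shut by itself; above that it falls back open.
- lid_hinge (a point): Middle of the lid's hinge line, on the box's +y wall at 34.5 mm above the table; the line runs along the box's x.
- lid_edge (a point): Middle of the lid's free long outer edge (where its outer face meets its front wall): 186 mm from the hinge along the lid and 72 mm out to the outer face. When open it is the highest edge of the lid, about 205 mm above the table. The frame turns with the lid.
- gloss1: A stray lip-gloss tube, square section 20 x 20 mm, 120 mm long along its x, pink body with a black cap at its +x end, 35 g. Origin at the centre of its underside. Lies flat on the insert (24 mm above the table) over the pockets at the start.
- gloss2: A second stray tube like gloss1, beside it on the insert.
- bowl: Dark magenta round bowl, loose, 0.45 kg: mouth 214 mm across, 85 mm high, base 124 mm across, wall 4 mm. Origin at the centre of its underside. Half full of the same lip-gloss tubes, whose level is about 45 mm above the table.
- jar1: A cream jar, white with a grey lid, 60 mm across, 45 mm high; origin under its centre. Bystander.
- jar2: Another cream jar like jar1. Bystander.
- compact: A round black powder compact, 72 mm across, 21 mm high; origin under its centre. Bystander.
- soapbox: A small wrapped soap box, 60 x 45 x 28 mm; origin under its centre. Bystander.
Mind the look-alikes: they are no part of the job. What is shaped like the flacon3 but black is not meant.

How it is judged:
By the outcome, as a careful person would: the job done as asked, in the order asked, and still so for the second after the job is handed in, with the robot touching nothing.
Of flacon1, flacon2, flacon3, flacon4, flacon5 only 3 to 5 are there at a start; the rules pass over those that are not, and their reading is None.
At some moment in a run one of gloss1, gloss2, bowl may be knocked a few centimetres aside while the robot is not near it.
It also fails if it takes over 210 s, if anything falls off the work surface, if the arm or the gripper's body presses on something with over 40 N, if the wrist force passes 120 N, or if a joint passes its speed limit or range.

## Working session

There is one attempt and no reset: what is moved stays moved. The work goes in short steps, Python scripts to look and compute and a tool call to move; the robot and the scene stay as the last step left them, time stands still between calls to the robot, and variables do not carry over. Pictures are saved under pics/ and viewed, at most 14 in all, crops included, and the job is handed in when it is done.

Besides the shell and the picture viewer there is one more tool, called in YAML: its name, and indented under it one key for each argument. jog_arm: Moves the arm, as the interface text tells. Its arguments: {"type":"object","properties":{"deltas":{"type":"array"},"newtons":{"type":"number"}},"required":["deltas"]}

```bash
mkdir -p pics; cat > h.py <<'E'
import numpy as np, cv2
from cell import arm, snapshot, hand_in
from scipy.spatial.transform import Rotation as R
def snap(n):
    st=arm.read_state(); s=snapshot(n)
    f=192/np.tan(np.radians(s['fovy'])/2)
    if n=='wrist':
        T=np.eye(4);T[:3,:3]=R.from_rotvec(st['tool_rot']).as_matrix();T[:3,3]=st['eef_pos'];C=T@s['hand_eye']
    else: C=np.linalg.inv(s['world_to_cam'])
    s['C']=C;s['f']=f;return s
def cloud(s):
    v,u=np.mgrid[:384,:512];d=s['depth']
    p=np.stack([(u-s['cx'])/s['f']*d,(v-s['cy'])/s['f']*d,d],-1)
    w=p@s['C'][:3,:3].T+s['C'][:3,3];w[d==0]=np.nan;return w
def ray(s,u,v,z):
    d=s['C'][:3,:3]@np.array([(u-s['cx'])/s['f'],(v-s['cy'])/s['f'],1]);o=s['C'][:3,3]
    return o+d*(z-o[2])/d[2]
def save(s,n,crop=None,k=1):
    im=s['img'][...,::-1]
    if crop: im=im[crop[1]:crop[3],crop[0]:crop[2]]
    cv2.imwrite('pics/'+n,cv2.resize(im,None,fx=k,fy=k,interpolation=cv2.INTER_CUBIC))
E
python3 - <<'E'
from h import *
ims=[]
for n in ['scene','side']:
    s=snap(n);print(n,s['C'][:3,3].round(3),s['C'][:3,2].round(2),s['f'])
    save(s,n+'1.png',k=1.5)
    np.savez(n+'.npz',img=s['img'],w=cloud(s))
st=arm.read_state();print(st)
E
```

```text
scene [ 1.3   -0.052  0.712] [-0.81 -0.   -0.59] 355.70834966778295
side [-0.258  0.331  0.825] [ 0.65 -0.37 -0.67] 403.4368672690077
{'t': 0.1, 'joint_positions': array([-1.46130160e+00,  3.81135262e-01,  1.29815409e+00,  7.89176581e-06,
        1.46363453e+00, -2.15273216e-01]), 'qvel': array([ 1.34542315e-03, -1.77081628e-03,  3.06261410e-04, -7.43682526e-05,
       -6.55026902e-04,  9.07389932e-04]), 'effort': array([ 3.51695293e-03, -4.49221873e+01, -2.31654149e+01, -1.50005126e-04,
        3.63717474e-03, -3.19156209e-05]), 'eef_pos': array([ 0.17550667, -0.52120269,  0.40418023]), 'tool_rot': array([-3.09895271e+00, -5.07689115e-01, -1.22799039e-04]), 'ft_force': array([ 0.04559125,  0.21510348, -0.03879239]), 'wrist_torque': array([ 0.01477051, -0.01164688,  0.04603544]), 'grip_force': 0.0, 'grip_width': 0.0854665240230888}
```

View pics/scene1.png

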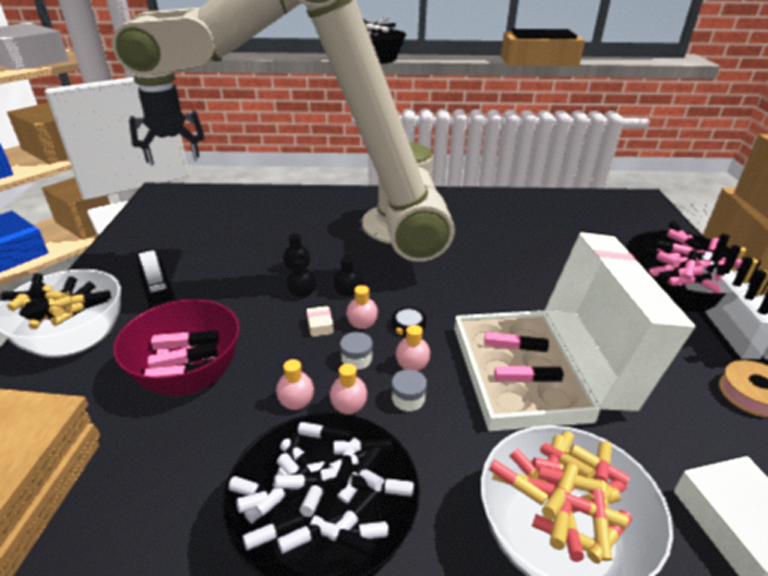

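View pics/side1.png

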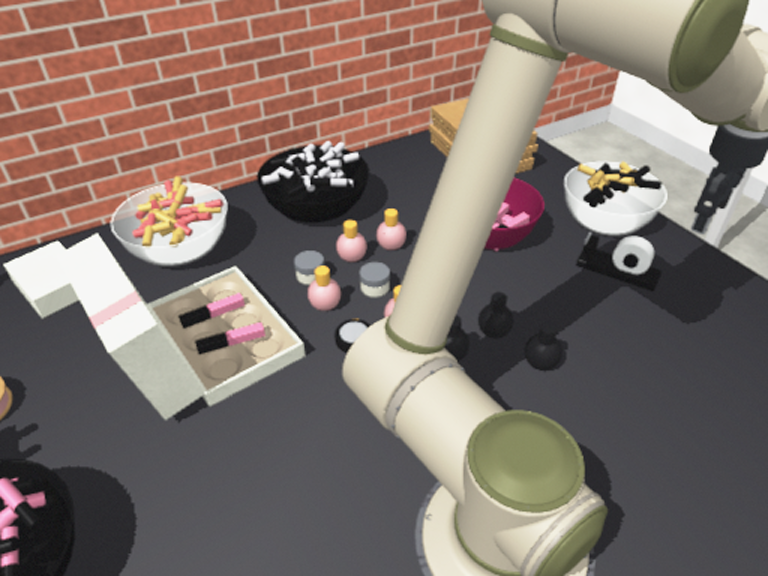

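The scene view (1.5x) shows:
- **Flacons:** four rose ones at (362,310), (413,350), (295,388) and (348,392). The three black ones near (300,270) are look-alikes and not meant.
- **Stray glosses:** on the insert at (515,341) and (528,374).
- **Magenta bowl:** at (180,345). The black bowl of pink tubes on the right is not it.
- **Lid:** open, on the right (+y).

```bash
python3 - <<'E'
from h import *
for n in ['scene','side']:
    D=np.load(n+'.npz');im=D['img'];w=D['w']
    hsv=cv2.cvtColor(im,cv2.COLOR_RGB2HSV);H,S,V=[hsv[...,i].astype(int) for i in range(3)]
    reach=(np.abs(w[...,1])<0.62)&(w[...,0]>0.15)&(w[...,0]<0.95)&(w[...,2]<0.3)
    def comps(m,name,a=15):
        k,l,st,c=cv2.connectedComponentsWithStats((m&reach).astype(np.uint8))
        for i in range(1,k):
            if st[i,4]>=a:
                p=w[l==i];print(n,name,st[i,4],c[i].round(),'med',np.nanmedian(p,0).round(3),'lo',np.nanpercentile(p,3,axis=0).round(3),'hi',np.nanpercentile(p,97,axis=0).round(3))
    comps((H>15)&(H<32)&(S>150)&(V>120),'cap')
    comps(((H<8)|(H>168))&(S>60)&(S<140)&(V>140),'rose',40)
    comps((H>150)&(H<176)&(S>70)&(V>180),'pink',40)
    comps((H>150)&(H<178)&(S>180)&(V<170),'bowl',100)
    for z0,z1,nm in [(0.028,0.04,'rim')]:
        m=reach&(w[...,2]>z0)&(w[...,2]<z1)&(S<50)&(V>130)&(w[...,1]>-0.02)
        comps(m,nm,20)
E
```

```text
scene cap 106 [241. 196.] med [ 0.441 -0.095  0.078] lo [ 0.313 -0.112  0.004] hi [ 0.448 -0.083  0.087]
scene cap 117 [276. 223.] med [0.565 0.005 0.08 ] lo [ 0.466 -0.008  0.012] hi [0.57  0.026 0.087]
scene cap 15 [266. 220.] med [ 0.473 -0.018  0.013] lo [ 0.468 -0.024  0.006] hi [ 0.477 -0.015  0.017]
scene cap 150 [195. 246.] med [ 0.66  -0.203  0.083] lo [ 0.55  -0.223 -0.001] hi [ 0.666 -0.191  0.087]
scene cap 134 [231. 250.] med [ 0.669 -0.11   0.083] lo [ 0.65  -0.123  0.059] hi [ 0.674 -0.098  0.087]
scene cap 59 [386. 306.] med [0.841 0.22  0.096] lo [0.822 0.207 0.087] hi [0.852 0.238 0.103]
scene cap 22 [376. 310.] med [0.85  0.197 0.1  ] lo [0.841 0.192 0.09 ] hi [0.866 0.2   0.105]
scene cap 27 [388. 316.] med [0.869 0.215 0.102] lo [0.862 0.211 0.097] hi [0.874 0.22  0.106]
scene cap 29 [351. 328.] med [0.887 0.14  0.086] lo [0.878 0.127 0.081] hi [0.896 0.157 0.09 ]
scene cap 67 [368. 343.] med [0.932 0.156 0.111] lo [0.927 0.15  0.105] hi [0.947 0.166 0.117]
scene rose 233 [241. 209.] med [ 0.456 -0.097  0.037] lo [ 0.405 -0.12   0.002] hi [ 0.465 -0.067  0.054]
s
[... 4792 characters left out ...]
.077] hi [0.335 0.539 0.086]
side pink 46 [  5. 372.] med [0.262 0.57  0.083] lo [0.256 0.566 0.08 ] hi [0.267 0.579 0.086]
side bowl 423 [349. 133.] med [ 0.583 -0.509  0.059] lo [ 0.491 -0.521  0.023] hi [ 0.62  -0.475  0.086]
side rim 22 [144. 144.] med [0.899 0.104 0.034] lo [0.886 0.099 0.029] hi [0.916 0.108 0.039]
side rim 27 [ 87. 157.] med [0.928 0.288 0.037] lo [0.907 0.277 0.031] hi [0.948 0.295 0.04 ]
side rim 58 [121. 171.] med [0.795 0.211 0.034] lo [0.787 0.15  0.028] hi [0.821 0.272 0.04 ]
side rim 885 [147. 224.] med [0.52  0.219 0.035] lo [0.421 0.103 0.028] hi [0.706 0.334 0.039]
side rim 100 [ 36. 198.] med [0.803 0.46  0.034] lo [0.794 0.426 0.029] hi [0.812 0.492 0.04 ]
```

```bash
python3 - <<'E'
import cv2
im=cv2.imread('pics/scene1.png')[210:450,90:700]
cv2.imwrite('pics/crop1.png',cv2.resize(im,None,fx=1.3,fy=1.3))
E
```

```text
(no output)
```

View pics/crop1.png

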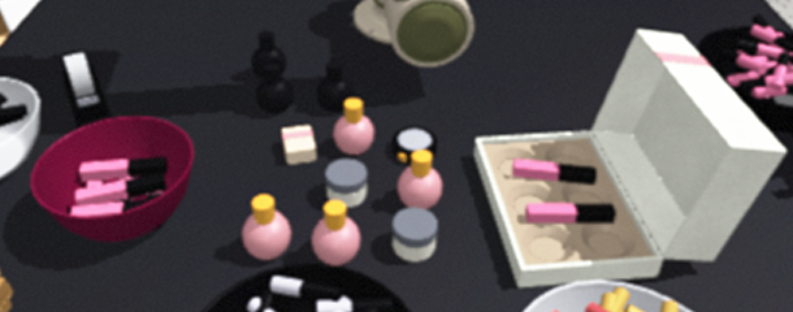

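The crop confirms it: four rose flacons, two stray tubes on the insert and the magenta bowl. I'll take a closer look at the box from above.

```bash
cat >> h.py <<'E'
def plan(x,y,z,yaw):
    "grasp point target (m), yaw deg of tool x -> deltas (mm,deg) from measured pose"
    st=arm.read_state();M=R.from_rotvec(st['tool_rot']).as_matrix()
    a=np.radians(yaw);T=np.array([[np.cos(a),np.sin(a),0],[np.sin(a),-np.cos(a),0],[0,0,-1]])
    tcp=np.array([x,y,z])-T[:,2]*arm.grasp_offset
    print('d',(M.T@(tcp-st['eef_pos'])*1000).round(1),'rot',np.degrees(R.from_matrix(M.T@T).as_rotvec()).round(1),'now yaw',np.degrees(np.arctan2(M[1,0],M[0,0])).round(1),'grasp',(st['eef_pos']+M[:,2]*arm.grasp_offset).round(4),'t',round(st['t'],1))
E
python3 - <<'E'
from h import *
s=snap('wrist');print(s['hand_eye'].round(3),s['f'])
plan(.54,.2,.25,90)
w=np.load('scene.npz')['w'].reshape(-1,3)
E
```

```text
[[ 0.001 -0.958 -0.285  0.073]
 [ 1.     0.     0.001 -0.   ]
 [-0.001 -0.285  0.958  0.033]
 [ 0.     0.     0.     1.   ]] 315.5226477232711
d [ 5.756e+02 -5.672e+02  3.000e-01] rot [ -0.   -0.1 -71.4] now yaw 18.6 grasp [ 0.1755 -0.521   0.2496] t 0.1
```

jog_arm:
  deltas: [600,-560,-20,0,0,-71.4,1,600,-560,-20,0,0,-71.4,1,600,-560,-20,0,0,-71.4,1,600,-560,-20,0,0,-71.4,1,600,-560,-20,0,0,-71.4,1,600,-560,-20,0,0,-71.4,1,600,-560,-20,0,0,-71.4,1,600,-560,-20,0,0,-71.4,1,600,-560,-20,0,0,-71.4,1,600,-560,-20,0,0,-71.4,1,600,-560,-20,0,0,-71.4,1,600,-560,-20,0,0,-71.4,1]
  newtons: 25

```text
t: 1.65
eef_pos: [0.5323, 0.1406, 0.4229]
tool_rot: [2.221, 2.222, -0.0]
ft_force: [1.3, -1.8, 0.9]
grip_width: 0.0858
grip_force: 0.0
```

```bash
python3 - <<'E'
from h import *
plan(.565,.2,.27,90)
E
```

```text
d [59.3 32.7 -1.8] rot [-0.  0.  0.] now yaw 90.0 grasp [0.5323 0.1406 0.2682] t 1.6
```

jog_arm:
  deltas: [60,32,0,0,0,0,1,60,32,0,0,0,0,1,60,32,0,0,0,0,1]

```text
t: 2.02
eef_pos: [0.5637, 0.1985, 0.4225]
tool_rot: [-2.22, -2.222, 0.002]
ft_force: [0.7, 0.9, -0.4]
grip_width: 0.0852
grip_force: 0.0
```

```bash
python3 - <<'E'
from h import *
s=snap('wrist');w=cloud(s);im=s['img'];save(s,'w1.png')
hsv=cv2.cvtColor(im,cv2.COLOR_RGB2HSV);H,S,V=[hsv[...,i].astype(int) for i in range(3)]
z=w[...,2];near=(w[...,1]<.5)
pk=(H>150)&(S>70)&(V>150)&(z>.037)&(z<.052)
k,l,st,c=cv2.connectedComponentsWithStats(pk.astype(np.uint8))
for i in range(1,k):
    if st[i,4]>100:print('pink',c[i].round(),cv2.minAreaRect((w[l==i][:,:2]*1000).astype(np.float32)))
bk=(V<60)&(z>.037)&(z<.052)
k,l,st,c=cv2.connectedComponentsWithStats(bk.astype(np.uint8))
for i in range(1,k):
    if st[i,4]>100:print('black',c[i].round(),cv2.minAreaRect((w[l==i][:,:2]*1000).astype(np.float32)))
rim=(z>.0315)&(z<.037)&(V>130)&(S<60)
k,l,st,c=cv2.connectedComponentsWithStats(rim.astype(np.uint8))
for i in range(1,k):
    if st[i,4]>200:print('rim',c[i].round(),st[i],cv2.minAreaRect((w[l==i][:,:2]*1000).astype(np.float32)))
# pocket floors
fl=(z<.0125)&(z>.006)&(V>90)&(w[...,0]>.43)&(w[...,0]<.72)&(w[...,1]>.1)
k,l,st,c=cv2.connectedComponentsWithStats(fl.astype(np.uint8))
for i in range(1,k):
    if st[i,4]>60:print('floor',c[i].round(),st[i,4],cv2.minEnclosingCircle((w[l==i][:,:2]*1000).astype(np.float32)))
E
```

```text
pink [223. 166.] ((522.4457397460938, 178.08224487304688), (63.594993591308594, 19.468276977539062), 82.44207000732422)
black [299. 120.] ((610.686279296875, 242.96365356445312), (19.12807846069336, 52.1703987121582), 0.5848691463470459)
black [226. 125.] ((530.8513793945312, 236.55438232421875), (53.34228515625, 19.731029510498047), 81.7664566040039)
black [ 78. 377.] ((313.5783386230469, -110.55550384521484), (40.50173568725586, 15.198128700256348), 7.479146957397461)
rim [258.  70.] [ 115    0  264  237 9806] ((566.1991577148438, 239.9369354248047), (266.21405029296875, 256.8115539550781), 6.598176956176758)
rim [155. 187.] [140 130  38 109 436] ((449.2507629394531, 165.0640411376953), (18.171424865722656, 134.83702087402344), 7.594254016876221)
floor [328. 107.] 1510 ((647.39111328125, 254.37283325195312), 27.030445098876953)
floor [258. 115.] 1503 ((566.3948974609375, 245.3590087890625), 26.795148849487305)
floor [188. 123.] 1503 ((484.01953125, 235.97293090820312), 26.857341766357422)
floor [331. 175.] 1297 ((656.8110961914062, 172.6604766845703), 26.915864944458008)
floor [265. 182.] 1268 ((575.1600952148438, 163.9940185546875), 26.869680404663086)
floor [196. 189.] 1011 ((492.23968505859375, 153.80987548828125), 27.069778442382812)
```

View pics/w1.png

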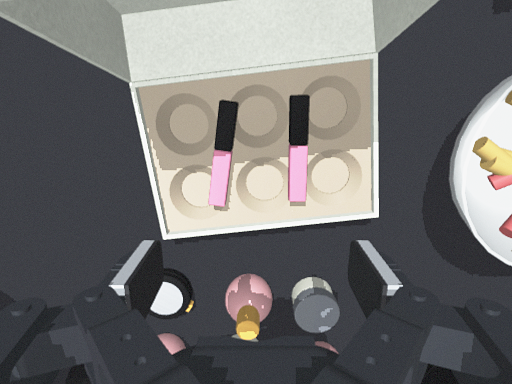

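The wrist view shows the box at about 6.4° yaw, with pocket floors at (188,123), (258,115), (328,107), (196,189), (265,182) and (331,175). Gloss1 runs from (218,205) to (228,102), and gloss2 from (298,200) to (299,97).

```bash
python3 - <<'E'
from h import *
plan(.526,.203,.046,82)
E
```

```text
d [  5.2 -37.3 222.2] rot [-0.  0.  8.] now yaw 90.0 grasp [0.5634 0.1978 0.2681] t 2.1
```

jog_arm:
  deltas: [5,-37,50,0,0,8,0.6,5,-37,110,0,0,8,0.6,5,-37,160,0,0,8,0.6,5,-37,195,0,0,8,0.6,5,-37,215,0,0,8,0.6,5,-37,222,0,0,8,0.6,5,-37,222,0,0,8,0.6,5,-37,222,0,0,8,0.1,5,-37,222,0,0,8,0.1,5,-37,222,0,0,8,0.1,5,-37,222,0,0,8,0.1,5,-37,222,0,0,8,0.1]

```text
t: 3.58
eef_pos: [0.5269, 0.2036, 0.202]
tool_rot: [2.37, 2.061, 0.002]
ft_force: [-0.6, -1.9, 5.9]
grip_width: 0.0194
grip_force: 25.4
```

jog_arm:
  deltas: [0,0,-40,0,0,0,0.1,0,0,-100,0,0,0,0.1,0,0,-140,0,0,0,0.1,0,0,-140,0,0,0,0.1]

```text
t: 4.08
eef_pos: [0.5267, 0.2036, 0.3442]
tool_rot: [2.368, 2.059, 0.009]
ft_force: [-0.4, -0.1, -1.2]
grip_width: 0.0193
grip_force: 24.7
```

```bash
cat >> h.py <<'E'
def bowl(s=None):
    s=s or snap('scene');w=cloud(s);hsv=cv2.cvtColor(s['img'],cv2.COLOR_RGB2HSV);H,S,V=[hsv[...,i].astype(int) for i in range(3)]
    m=(H>150)&(H<178)&(S>150)&(w[...,2]>.079)&(w[...,2]<.09)&(w[...,1]<-.2)
    p=w[m][:,:2];A=np.c_[2*p,np.ones(len(p))]
    c=np.linalg.lstsq(A,(p**2).sum(1),rcond=None)[0]
    print('bowl',len(p),c[:2].round(4),np.sqrt(c[2]+c[0]**2+c[1]**2).round(4))
E
python3 - <<'E'
from h import *
bowl();plan(.575,-.425,.19,85)
print(arm.read_state()['ft_force'],arm.read_state()['grip_width'])
E
```

```text
bowl 477 [ 0.5787 -0.4192] 0.1039
d [-615.8  135.3   -2.9] rot [ 0.1 -0.  -3. ] now yaw 82.0 grasp [0.5268 0.2036 0.1872] t 4.1
[-0.69388673  0.25620083 -0.25023803] 0.01953148042821091
```

jog_arm:
  deltas: [-609,138,-3,0,0,-3,0.1,-609,138,-3,0,0,-3,0.1,-609,138,-3,0,0,-3,0.1,-609,138,-3,0,0,-3,0.1,-609,138,-3,0,0,-3,0.1,-609,138,-3,0,0,-3,0.1,-609,138,-3,0,0,-3,0.1,-609,138,-3,0,0,-3,0.1,-609,138,-3,0,0,-3,0.1,-609,138,-3,0,0,-3,0.1,-609,138,-3,0,0,-3,0.1,-609,138,-3,0,0,-3,0.1]

```text
t: 5.62
eef_pos: [0.5788, -0.4185, 0.3421]
tool_rot: [-2.314, -2.12, -0.0]
ft_force: [-0.1, 0.6, -1.4]
grip_width: 0.0196
grip_force: 24.7
```

```bash
python3 - <<'E'
from h import *
s=snap('wrist');save(s,'w2.png');bowl(s);plan(.579,-.419,.08,85)
E
```

```text
bowl 4836 [ 0.5766 -0.4183] 0.1032
d [ -1.4   0.3 108.2] rot [-0.1 -0.1  0.1] now yaw 85.1 grasp [ 0.5787 -0.4175  0.1882] t 5.7
```

View pics/w2.png

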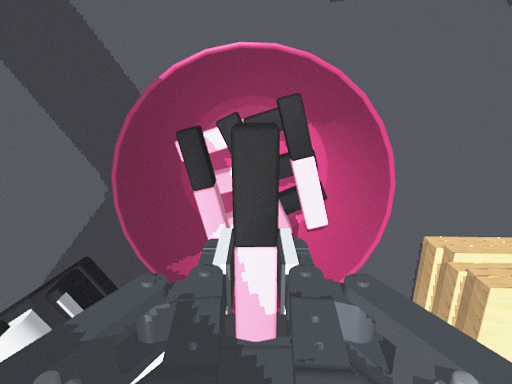

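The held tube is centred over the magenta bowl (rim centre about (255,170)), with tubes lying on either side. Lowering it now.

jog_arm:
  deltas: [0,0,50,0,0,0,0.1,0,0,90,0,0,0,0.1,0,0,106,0,0,0,0.1,0,0,112,0,0,0,0.1,0,0,112,0,0,0,0.1,0,0,112,0,0,0,0.35,0,0,112,0,0,0,0.45,0,0,112,0,0,0,0.45,0,0,80,0,0,0,0.5,0,0,30,0,0,0,0.6,0,0,0,0,0,0,0.6,0,0,0,0,0,0,0.6]

```text
t: 7.18
eef_pos: [0.5787, -0.4187, 0.3469]
tool_rot: [2.312, 2.119, 0.0]
ft_force: [-0.0, 1.0, -1.0]
grip_width: 0.0514
grip_force: 0.0
```

```bash
python3 - <<'E'
from h import *
s=snap('wrist');save(s,'w3.png',k=.7);bowl(s);plan(.6105,.208,.15,90)
E
```

```text
bowl 5260 [ 0.5766 -0.4183] 0.1032
d [627.1 -22.8  39.2] rot [ 0.1  0.1 -5. ] now yaw 85.0 grasp [ 0.5788 -0.4188  0.1898] t 7.2
```

View pics/w3.png

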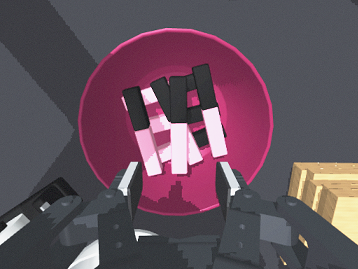

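jog_arm:
  deltas: [627,-22,-60,0,0,-6,0.6,627,-22,-60,0,0,-6,0.6,627,-22,-60,0,0,-6,0.6,627,-22,-60,0,0,-6,0.6,627,-22,-60,0,0,-6,0.6,627,-22,-60,0,0,-6,0.6,627,-22,-60,0,0,-6,0.6,627,-22,-60,0,0,-6,0.6,627,-22,-60,0,0,-6,0.6,627,-22,-60,0,0,-6,0.6,627,-22,-60,0,0,-6,0.6,627,-22,-60,0,0,-6,0.6]

```text
t: 8.72
eef_pos: [0.6114, 0.2078, 0.4024]
tool_rot: [-2.2, -2.241, 0.004]
ft_force: [0.4, -1.1, -0.5]
grip_width: 0.0509
grip_force: 0.0
```

```bash
python3 - <<'E'
from h import *
s=snap('wrist');w=cloud(s)
hsv=cv2.cvtColor(s['img'],cv2.COLOR_RGB2HSV);z=w[...,2]
m=(z>.04)&(z<.05)&(w[...,0]>.46)&(w[...,0]<.68)&(w[...,1]>.13)&(w[...,1]<.29)&((hsv[...,1]>70)|(hsv[...,2]<70))
m=cv2.morphologyEx(m.astype(np.uint8),cv2.MORPH_OPEN,np.ones((3,3)))
p=(w[m>0][:,:2]*1000).astype(np.float32);print(len(p),cv2.minAreaRect(p))
plan(.6105,.208,.046,91)
E
```

```text
975 ((610.8499145507812, 240.44654846191406), (18.46284294128418, 56.50362014770508), 1.6740168333053589)
d [  1.2  -0.6 202.1] rot [-0.1  0.  -0. ] now yaw 91.0 grasp [0.6112 0.2068 0.2481] t 8.8
```

jog_arm:
  deltas: [1,0,60,0,0,0,0.6,1,0,120,0,0,0,0.6,1,0,170,0,0,0,0.6,1,0,195,0,0,0,0.6,1,0,202,0,0,0,0.6,1,0,202,0,0,0,0.1,1,0,202,0,0,0,0.1,1,0,202,0,0,0,0.1,1,0,202,0,0,0,0.1,1,0,165,0,0,0,0.1,1,0,110,0,0,0,0.1,1,0,60,0,0,0,0.1]

```text
t: 10.28
eef_pos: [0.611, 0.2089, 0.3461]
tool_rot: [2.201, 2.241, 0.001]
ft_force: [0.3, 0.8, 0.8]
grip_width: 0.0197
grip_force: 25.5
```

```bash
python3 - <<'E'
from h import *
bowl();plan(.578,-.418,.19,80);print(arm.read_state()['grip_width'])
E
```

```text
bowl 462 [ 0.5948 -0.4105] 0.1086
d [-626.3  -44.6    7.3] rot [ 0.7 -0.2 11. ] now yaw 91.0 grasp [0.6131 0.2093 0.1989] t 10.3
0.019379397549957166
```

jog_arm:
  deltas: [-624,-30,-20,0,0,11,0.1,-624,-30,-20,0,0,11,0.1,-624,-30,-20,0,0,11,0.1,-624,-30,-20,0,0,11,0.1,-624,-30,-20,0,0,11,0.1,-624,-30,-20,0,0,11,0.1,-624,-30,-20,0,0,11,0.1,-624,-30,-20,0,0,11,0.1,-624,-30,-20,0,0,11,0.1,-624,-30,-20,0,0,11,0.1,-624,-30,-20,0,0,11,0.1,-624,-30,-20,0,0,11,0.1]

```text
t: 11.82
eef_pos: [0.5924, -0.4152, 0.3637]
tool_rot: [-2.406, -2.019, -0.001]
ft_force: [-1.3, 0.9, -0.1]
grip_width: 0.0192
grip_force: 25.5
```

```bash
python3 - <<'E'
from h import *
s=snap('wrist');save(s,'w4.png');bowl(s)
w=cloud(s)
for v in range(100,250,25):print(v,[(u,w[v,u].round(3).tolist()) for u in range(150,380,40)])
plan(.5948,-.4105,.09,80)
E
```

```text
bowl 3997 [ 0.5767 -0.4183] 0.1032
100 [(150, [0.522, -0.334, 0.074]), (190, [0.545, -0.339, 0.031]), (230, [0.579, -0.346, 0.01]), (270, [0.617, -0.351, 0.043]), (310, [0.649, -0.357, 0.058]), (350, [0.698, -0.367, -0.0])]
125 [(150, [0.51, -0.354, 0.052]), (190, [0.535, -0.362, 0.008]), (230, [0.58, -0.365, 0.063]), (270, [0.609, -0.357, 0.203]), (310, [0.651, -0.381, 0.028]), (350, [0.673, -0.379, 0.084])]
150 [(150, [0.498, -0.377, 0.036]), (190, [0.536, -0.383, 0.039]), (230, [0.576, -0.386, 0.063]), (270, [0.607, -0.367, 0.203]), (310, [0.65, -0.407, 0.014]), (350, [0.675, -0.402, 0.071])]
175 [(150, [0.491, -0.401, 0.034]), (190, [0.532, -0.406, 0.043]), (230, [0.571, -0.408, 0.062]), (270, [0.605, -0.377, 0.203]), (310, [0.647, -0.435, 0.01]), (350, [0.674, -0.425, 0.067])]
200 [(150, [0.487, -0.424, 0.04]), (190, [0.526, -0.43, 0.042]), (230, [0.558, -0.449, 0.003]), (270, [0.604, -0.388, 0.203]), (310, [0.643, -0.459, 0.018]), (350, [0.671, -0.446, 0.069])]
225 [(150, [0.486, -0.444, 0.055]), (190, [0.513, -0.464, 0.02]), (230, [0.556, -0.47, 0.025]), (270, [0.602, -0.4, 0.202]), (310, [0.638, -0.48, 0.033]), (350, [0.667, -0.466, 0.078])]
d [  4.3   1.4 119.3] rot [-0.  -0.   0.1] now yaw 80.1 grasp [ 0.5926 -0.4145  0.2093] t 11.9
```

View pics/w4.png

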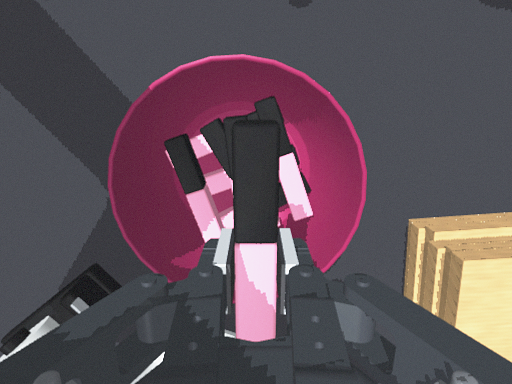

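The tube is above the bowl (unmoved, rim centre about (237,180)), and gloss1 lies just left of it. I'll release it right above.

jog_arm:
  deltas: [-2,3,50,0,0,0,0.1,-2,3,95,0,0,0,0.1,-2,3,115,0,0,0,0.1,-2,3,122,0,0,0,0.1,-2,3,122,0,0,0,0.1,-2,3,122,0,0,0,0.35,-2,3,122,0,0,0,0.45,-2,3,122,0,0,0,0.45,-2,3,90,0,0,0,0.5,-2,3,30,0,0,0,0.6,-2,3,-40,0,0,0,0.6,-2,3,-40,0,0,0,0.6]

```text
t: 13.38
eef_pos: [0.5945, -0.4177, 0.4099]
tool_rot: [2.399, 2.013, 0.001]
ft_force: [0.6, 0.4, -0.3]
grip_width: 0.0511
grip_force: 0.0
```

```bash
python3 - <<'E'
from h import *
s=snap('wrist');save(s,'w5.png',k=.7)
plan(.651,-.204,.2,60)
plan(.55,-.13,.22,60)
E
```

```text
d [220.5  18.1  52.2] rot [ 0.3  0.1 20. ] now yaw 80.0 grasp [ 0.5953 -0.4185  0.2529] t 13.4
d [275.8 -94.1  31.5] rot [ 0.3  0.1 20. ] now yaw 80.0 grasp [ 0.5953 -0.4185  0.2529] t 13.4
```

View pics/w5.png

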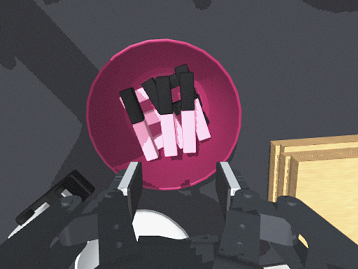

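Both strays are in the bowl. Next, an overview of the flacons.

```bash
python3 - <<'E'
from h import *
plan(.6,-.1,.3,6)
E
```

```text
d [313.8 -49.6 -48.4] rot [ 0.4 -0.  74. ] now yaw 80.0 grasp [ 0.5953 -0.4185  0.2529] t 13.4
```

jog_arm:
  deltas: [314,-50,-48,0,0,74,0.6,314,-50,-48,0,0,74,0.6,314,-50,-48,0,0,74,0.6,314,-50,-48,0,0,74,0.6,314,-50,-48,0,0,74,0.6,314,-50,-48,0,0,74,0.6,314,-50,-48,0,0,74,0.6,314,-50,-48,0,0,74,0.6,314,-50,-48,0,0,74,0.6]

```text
t: 14.55
eef_pos: [0.6003, -0.1005, 0.451]
tool_rot: [-3.136, -0.169, 0.002]
ft_force: [-0.2, 0.0, -0.1]
grip_width: 0.0513
grip_force: 0.0
```

```bash
cat >> h.py <<'E'
def caps(s=None):
    s=s or snap('wrist');w=cloud(s);hsv=cv2.cvtColor(s['img'],cv2.COLOR_RGB2HSV);H,S,V=[hsv[...,i].astype(int) for i in range(3)]
    z=w[...,2];m=(H>13)&(H<34)&(S>120)&(V>90)&(z>.080)&(z<.103)
    k,l,st,c=cv2.connectedComponentsWithStats(m.astype(np.uint8))
    for i in range(1,k):
        if st[i,4]>40:
            p=w[l==i];p=p[p[:,2]>np.median(p[:,2])-.003]
            (x,y),r=cv2.minEnclosingCircle((p[:,:2]*1000).astype(np.float32));print('cap',c[i].round(),round(x,1),round(y,1),'r',round(r,1),'z',np.median(p[:,2]).round(4))
E
python3 - <<'E'
from h import *
s=snap('wrist');save(s,'w6.png');caps(s)
plan(.651,-.204,.08,6)
E
```

```text
cap [271. 108.] 659.2 -110.1 r 13.6 z 0.0842
cap [358. 126.] 650.7 -203.5 r 13.9 z 0.0842
cap [161. 193.] 555.0 4.0 r 13.7 z 0.0839
cap [237. 294.] 432.5 -95.4 r 14.3 z 0.084
d [ 39.7 108.4 216.4] rot [-0.   0.1  0.1] now yaw 6.1 grasp [ 0.6    -0.1005  0.2966] t 14.6
```

View pics/w6.png

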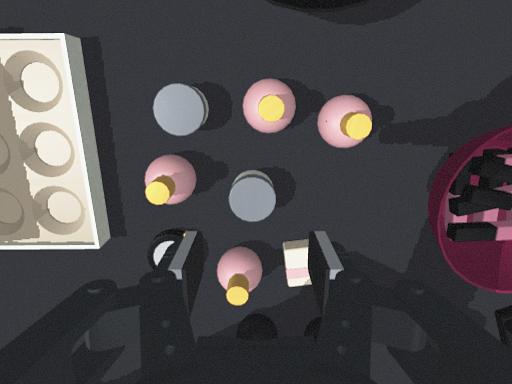

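Caps at (271,108), (358,126), (161,193) and (237,294) match the earlier positions; one flacon at a time now. First is the one at (0.651,-0.2035).

jog_arm:
  deltas: [39.5,108,30,0,0,0,0.6,39.5,108,70,0,0,0,0.6,39.5,108,120,0,0,0,0.6,39.5,108,165,0,0,0,0.6,39.5,108,195,0,0,0,0.6,39.5,108,212,0,0,0,0.6,39.5,108,217,0,0,0,0.6,39.5,108,217,0,0,0,0.6,39.5,108,217,0,0,0,0.2,39.5,108,217,0,0,0,0.2,39.5,108,217,0,0,0,0.2,39.5,108,217,0,0,0,0.2]
  newtons: 30

```text
t: 16.1
eef_pos: [0.6509, -0.2035, 0.2364]
tool_rot: [3.136, 0.165, 0.003]
ft_force: [-1.4, 1.0, 5.9]
grip_width: 0.0268
grip_force: 29.7
```

jog_arm:
  deltas: [0,0,-10,0,0,0,0.2,0,0,-40,0,0,0,0.2,0,0,-90,0,0,0,0.2,0,0,-130,0,0,0,0.2,0,0,-150,0,0,0,0.2,0,0,-150,0,0,0,0.2]

```text
t: 16.85
eef_pos: [0.6506, -0.2034, 0.3868]
tool_rot: [3.136, 0.165, 0.004]
ft_force: [-0.3, 0.1, -2.0]
grip_width: 0.0271
grip_force: 29.7
```

```bash
python3 - <<'E'
from h import *
plan(.6564,.1729,.20,6.4)
print(arm.read_state()['ft_force'])
E
```

```text
d [  45.1 -373.7   31.5] rot [ 0.1 -0.2 -0.4] now yaw 6.0 grasp [ 0.651  -0.2036  0.2321] t 16.9
[-0.29630591  0.05124746 -1.95218991]
```

jog_arm:
  deltas: [4,-30,0,0,0,-0.4,0.2,10,-85,0,0,0,-0.4,0.2,18,-145,0,0,0,-0.4,0.2,25,-205,0,0,0,-0.4,0.2,32,-265,0,0,0,-0.4,0.2,38,-320,0,0,0,-0.4,0.2,43,-355,0,0,0,-0.4,0.2,45,-370,0,0,0,-0.4,0.2,45,-374,0,0,0,-0.4,0.2,45,-374,0,0,0,-0.4,0.2,45,-374,0,0,0,-0.4,0.2]

```text
t: 18.23
eef_pos: [0.6565, 0.1719, 0.385]
tool_rot: [3.137, 0.173, -0.0]
ft_force: [0.8, 0.3, -2.0]
grip_width: 0.0266
grip_force: 29.8
```

```bash
python3 - <<'E'
from h import *
plan(.6564,.1729,.0914,6.4)
E
```

```text
d [ -0.   -1.1 138.9] rot [ 0.   0.  -0.1] now yaw 6.3 grasp [0.6565 0.1718 0.2303] t 18.2
```

jog_arm:
  deltas: [0,-1,30,0,0,0,0.2,0,-1,65,0,0,0,0.2,0,-1,95,0,0,0,0.2,0,-1,115,0,0,0,0.2,0,-1,125,0,0,0,0.2,0,-1,130,0,0,0,0.2,0,-1,133,0,0,0,0.2,0,-1,135,0,0,0,0.2,0,-1,136.5,0,0,0,0.2,0,-1,136.5,0,0,0,0.2]

```text
t: 19.48
eef_pos: [0.6562, 0.1742, 0.2486]
tool_rot: [-3.137, -0.176, -0.0]
ft_force: [-0.1, 0.2, -1.5]
grip_width: 0.0266
grip_force: 29.8
```

jog_arm:
  deltas: [0,0,1,0,0,0,0.2,0,0,2,0,0,0,0.2,0,0,2,0,0,0,0.2]

```text
t: 19.85
eef_pos: [0.6563, 0.1741, 0.2466]
tool_rot: [3.137, 0.176, 0.001]
ft_force: [-0.4, -0.6, -0.4]
grip_width: 0.0266
grip_force: 30.0
```

jog_arm:
  deltas: [0,0,0.6,0,0,0,0.2,0,0,0.6,0,0,0,0.2]

```text
t: 20.1
eef_pos: [0.6564, 0.1741, 0.2464]
tool_rot: [3.137, 0.176, 0.002]
ft_force: [0.4, -1.3, 4.0]
grip_width: 0.027
grip_force: 30.3
```

jog_arm:
  deltas: [0,0,0,0,0,0,0.4,0,0,0,0,0,0,0.6,0,0,0,0,0,0,0.6,0,0,-15,0,0,0,0.6,0,0,-45,0,0,0,0.6,0,0,-100,0,0,0,0.6,0,0,-150,0,0,0,0.6,0,0,-170,0,0,0,0.6]

```text
t: 21.1
eef_pos: [0.6556, 0.1742, 0.421]
tool_rot: [-3.136, -0.176, -0.01]
ft_force: [0.4, -0.2, -0.1]
grip_width: 0.0513
grip_force: 0.0
```

```bash
python3 - <<'E'
from h import *
caps()
plan(.6592,-.1101,.21,6)
E
```

```text
cap [257. 162.] 658.4 173.4 r 12.9 z 0.0933
cap [395. 270.] 556.2 6.2 r 13.5 z 0.0829
d [-28.6 282.9  57.5] rot [ 0.  -0.5  0.4] now yaw 6.4 grasp [0.6569 0.1743 0.2677] t 21.1
```

jog_arm:
  deltas: [-6,60,0,0,0,0.3,0.6,-13,120,0,0,0,0.3,0.6,-19,180,0,0,0,0.3,0.6,-25,240,10,0,0,0.3,0.6,-28.5,283,40,0,0,0.3,0.6,-28.5,283,80,0,0,0.3,0.6,-28.5,283,110,0,0,0.3,0.6,-28.5,283,125,0,0,0.3,0.6,-28.5,283,125,0,0,0.3,0.6]

```text
t: 22.28
eef_pos: [0.6595, -0.1101, 0.2906]
tool_rot: [-3.137, -0.168, 0.002]
ft_force: [-0.1, 0.4, 0.4]
grip_width: 0.0512
grip_force: 0.0
```

```bash
python3 - <<'E'
from h import *
plan(.6592,-.1101,.0805,6)
E
```

```text
d [-0.3 -0.  55.4] rot [-0.   0.1  0.1] now yaw 6.1 grasp [ 0.6594 -0.1101  0.1359] t 22.3
```

jog_arm:
  deltas: [0,0,30,0,0,0,0.6,0,0,48,0,0,0,0.6,0,0,55.5,0,0,0,0.6,0,0,55.5,0,0,0,0.6,0,0,55.5,0,0,0,0.2,0,0,55.5,0,0,0,0.2,0,0,55.5,0,0,0,0.2,0,0,55.5,0,0,0,0.2]

```text
t: 23.28
eef_pos: [0.6597, -0.1102, 0.2367]
tool_rot: [3.136, 0.167, 0.003]
ft_force: [-0.8, 0.9, 5.7]
grip_width: 0.0269
grip_force: 29.5
```

jog_arm:
  deltas: [0,0,-10,0,0,0,0.2,0,0,-40,0,0,0,0.2,0,0,-90,0,0,0,0.2,0,0,-130,0,0,0,0.2,0,0,-150,0,0,0,0.2,0,0,-150,0,0,0,0.2]

```text
t: 24.02
eef_pos: [0.6593, -0.1102, 0.387]
tool_rot: [3.136, 0.167, 0.004]
ft_force: [0.5, 0.5, -2.9]
grip_width: 0.027
grip_force: 29.9
```

```bash
python3 - <<'E'
from h import *
plan(.5749,.1637,.23,6.4)
print(arm.read_state()['ft_force'])
E
```

```text
d [ -54.8 -281.3    1.8] rot [ 0.1 -0.2 -0.3] now yaw 6.1 grasp [ 0.6597 -0.1103  0.2323] t 24.0
[ 0.53859572  0.47300015 -2.88523284]
```

jog_arm:
  deltas: [-6,-30,0,0,0,-0.3,0.2,-17,-85,0,0,0,-0.3,0.2,-28,-145,0,0,0,-0.3,0.2,-40,-205,0,0,0,-0.3,0.2,-49,-250,0,0,0,-0.3,0.2,-54,-275,0,0,0,-0.3,0.2,-55,-282,0,0,0,-0.3,0.2,-55,-282,0,0,0,-0.3,0.2,-55,-282,0,0,0,-0.3,0.2]

```text
t: 25.15
eef_pos: [0.5753, 0.1632, 0.385]
tool_rot: [3.137, 0.173, -0.001]
ft_force: [0.6, 0.2, -2.1]
grip_width: 0.0269
grip_force: 30.0
```

```bash
python3 - <<'E'
from h import *
plan(.5749,.1637,.0917,6.4);print(arm.read_state()['eef_pos'])
E
```

```text
d [ -0.2  -0.6 138.6] rot [ 0.   0.  -0.1] now yaw 6.3 grasp [0.5752 0.1632 0.2303] t 25.1
[0.57527453 0.16318723 0.38500009]
```

jog_arm:
  deltas: [0,0,30,0,0,0,0.2,0,0,65,0,0,0,0.2,0,0,95,0,0,0,0.2,0,0,115,0,0,0,0.2,0,0,125,0,0,0,0.2,0,0,130,0,0,0,0.2,0,0,133,0,0,0,0.2,0,0,135,0,0,0,0.2,0,0,136.5,0,0,0,0.2,0,0,137.5,0,0,0,0.2,0,0,138,0,0,0,0.2,0,0,138,0,0,0,0.2]

```text
t: 26.65
eef_pos: [0.5748, 0.1643, 0.2474]
tool_rot: [-3.137, -0.176, -0.0]
ft_force: [0.4, 0.2, -1.0]
grip_width: 0.0267
grip_force: 30.0
```

jog_arm:
  deltas: [0,0,0.5,0,0,0,0.2,0,0,0.7,0,0,0,0.2]

```text
t: 26.9
eef_pos: [0.5749, 0.1643, 0.2469]
tool_rot: [3.137, 0.176, 0.001]
ft_force: [0.5, -0.2, -0.0]
grip_width: 0.0266
grip_force: 30.0
```

jog_arm:
  deltas: [0,0,0.5,0,0,0,0.2,0,0,0.5,0,0,0,0.2,0,0,0.5,0,0,0,0.4,0,0,0.5,0,0,0,0.6,0,0,0.5,0,0,0,0.6,0,0,-15,0,0,0,0.6,0,0,-45,0,0,0,0.6,0,0,-100,0,0,0,0.6,0,0,-150,0,0,0,0.6,0,0,-170,0,0,0,0.6]

```text
t: 28.15
eef_pos: [0.5742, 0.1643, 0.4213]
tool_rot: [-3.136, -0.176, -0.01]
ft_force: [-0.6, -0.2, 0.4]
grip_width: 0.0513
grip_force: 0.0
```

```bash
python3 - <<'E'
from h import *
caps()
plan(.5550,.0040,.136,6)
E
```

```text
cap [257. 162.] 576.0 163.9 r 13.4 z 0.0931
cap [404. 200.] 555.0 5.5 r 13.7 z 0.0826
cap [471. 311.] 435.4 -97.7 r 13.8 z 0.0838
d [-38.2 157.1 131.7] rot [ 0.  -0.5  0.4] now yaw 6.4 grasp [0.5756 0.1644 0.268 ] t 28.2
```

jog_arm:
  deltas: [-14,60,0,0,0,0.3,0.6,-28,115,10,0,0,0.3,0.6,-38,157,50,0,0,0.3,0.6,-38,157,90,0,0,0.3,0.6,-38,157,120,0,0,0.3,0.6,-38,157,130,0,0,0.3,0.6,-38,157,130,0,0,0.3,0.6]

```text
t: 29.08
eef_pos: [0.5547, 0.0041, 0.287]
tool_rot: [-3.137, -0.168, 0.0]
ft_force: [-0.7, -1.1, 0.5]
grip_width: 0.0513
grip_force: 0.0
```

```bash
python3 - <<'E'
from h import *
plan(.5552,.0045,.0805,6)
E
```

```text
d [ 0.5 -0.3 51.8] rot [-0.   0.   0.1] now yaw 6.1 grasp [0.5547 0.0041 0.1323] t 29.1
```

jog_arm:
  deltas: [0.5,0,28,0,0,0,0.6,0.5,0,45,0,0,0,0.6,0.5,0,52,0,0,0,0.6,0.5,0,52,0,0,0,0.6,0.5,0,52,0,0,0,0.2,0.5,0,52,0,0,0,0.2,0.5,0,52,0,0,0,0.2,0.5,0,52,0,0,0,0.2]

```text
t: 30.08
eef_pos: [0.5553, 0.0042, 0.2357]
tool_rot: [3.137, 0.168, 0.003]
ft_force: [-1.1, 1.6, 6.3]
grip_width: 0.0267
grip_force: 29.5
```

jog_arm:
  deltas: [0,0,-10,0,0,0,0.2,0,0,-40,0,0,0,0.2,0,0,-90,0,0,0,0.2,0,0,-130,0,0,0,0.2,0,0,-150,0,0,0,0.2,0,0,-150,0,0,0,0.2]

```text
t: 30.82
eef_pos: [0.5549, 0.0041, 0.3862]
tool_rot: [3.136, 0.167, 0.005]
ft_force: [-0.6, 0.6, -1.4]
grip_width: 0.0271
grip_force: 29.7
```

```bash
python3 - <<'E'
from h import *
plan(.4934,.1545,.23,6.4)
print(arm.read_state()['ft_force'])
E
```

```text
d [ -45.1 -156.1    1.2] rot [ 0.1 -0.2 -0.3] now yaw 6.1 grasp [0.5553 0.004  0.2315] t 30.8
[-0.56999956  0.60261922 -1.42468956]
```

jog_arm:
  deltas: [-8,-28,0,0,0,-0.3,0.2,-23,-80,0,0,0,-0.3,0.2,-37,-127,0,0,0,-0.3,0.2,-44,-152,0,0,0,-0.3,0.2,-45,-157,0,0,0,-0.3,0.2,-45,-157,0,0,0,-0.3,0.2,-45,-157,0,0,0,-0.3,0.2]

```text
t: 31.7
eef_pos: [0.4941, 0.1545, 0.3843]
tool_rot: [3.137, 0.174, -0.001]
ft_force: [0.2, 0.2, -1.0]
grip_width: 0.0268
grip_force: 29.8
```

```bash
python3 - <<'E'
from h import *
plan(.4934,.1545,.0907,6.4);print(arm.read_state()['eef_pos'])
E
```

```text
d [-6.000e-01 -1.000e-01  1.389e+02] rot [ 0.   0.  -0.1] now yaw 6.3 grasp [0.494  0.1545 0.2296] t 31.7
[0.4940691  0.15454351 0.38432427]
```

jog_arm:
  deltas: [-0.5,0,30,0,0,0,0.2,-0.5,0,65,0,0,0,0.2,-0.5,0,95,0,0,0,0.2,-0.5,0,115,0,0,0,0.2,-0.5,0,125,0,0,0,0.2,-0.5,0,130,0,0,0,0.2,-0.5,0,133,0,0,0,0.2,-0.5,0,135,0,0,0,0.2,-0.5,0,136.5,0,0,0,0.2,-0.5,0,137.5,0,0,0,0.2,-0.5,0,138,0,0,0,0.2,-0.5,0,138,0,0,0,0.2]

```text
t: 33.2
eef_pos: [0.4931, 0.1554, 0.2467]
tool_rot: [-3.137, -0.176, -0.0]
ft_force: [0.2, 0.1, -1.3]
grip_width: 0.0273
grip_force: 29.9
```

jog_arm:
  deltas: [0,0,0.5,0,0,0,0.2,0,0,1,0,0,0,0.2,0,0,1,0,0,0,0.2]

```text
t: 33.58
eef_pos: [0.4933, 0.1553, 0.246]
tool_rot: [3.137, 0.176, 0.002]
ft_force: [1.0, -1.5, 3.3]
grip_width: 0.0271
grip_force: 30.2
```

jog_arm:
  deltas: [0,0,0,0,0,0,0.4,0,0,0,0,0,0,0.6,0,0,0,0,0,0,0.6,0,0,-15,0,0,0,0.6,0,0,-45,0,0,0,0.6,0,0,-100,0,0,0,0.6,0,0,-150,0,0,0,0.6,0,0,-170,0,0,0,0.6]

```text
t: 34.58
eef_pos: [0.4929, 0.1554, 0.4186]
tool_rot: [-3.137, -0.176, -0.007]
ft_force: [0.2, -0.1, -0.5]
grip_width: 0.0513
grip_force: 0.0
```

```bash
python3 - <<'E'
from h import *
caps()
plan(.4330,-.0960,.136,6)
E
```

```text
cap [257. 162.] 495.9 154.7 r 13.1 z 0.0936
cap [482. 252.] 432.5 -95.3 r 14.5 z 0.0841
d [-88.5 243.1 128.7] rot [ 0.  -0.4  0.4] now yaw 6.4 grasp [0.494  0.1555 0.2653] t 34.6
```

jog_arm:
  deltas: [-20,58,0,0,0,0.3,0.6,-40,115,0,0,0,0.3,0.6,-61,170,0,0,0,0.3,0.6,-80,222,15,0,0,0.3,0.6,-88,243,60,0,0,0.3,0.6,-88,243,100,0,0,0.3,0.6,-88,243,128,0,0,0.3,0.6,-88,243,128,0,0,0.3,0.6]

```text
t: 35.62
eef_pos: [0.4324, -0.0959, 0.286]
tool_rot: [-3.135, -0.167, 0.007]
ft_force: [-0.6, -0.5, 0.7]
grip_width: 0.0513
grip_force: 0.0
```

```bash
python3 - <<'E'
from h import *
plan(.4326,-.0956,.0805,6)
E
```

```text
d [ 0.4 -0.1 50.8] rot [-0.2  0.2  0.1] now yaw 6.1 grasp [ 0.4317 -0.0955  0.1313] t 35.6
```

jog_arm:
  deltas: [0.5,0,28,0,0,0,0.6,0.5,0,45,0,0,0,0.6,0.5,0,51,0,0,0,0.6,0.5,0,51,0,0,0,0.6,0.5,0,51,0,0,0,0.2,0.5,0,51,0,0,0,0.2,0.5,0,51,0,0,0,0.2,0.5,0,51,0,0,0,0.2]

```text
t: 36.62
eef_pos: [0.4335, -0.0959, 0.2375]
tool_rot: [3.136, 0.167, 0.002]
ft_force: [-0.6, 1.6, 6.6]
grip_width: 0.0268
grip_force: 29.2
```

jog_arm:
  deltas: [0,0,-10,0,0,0,0.2,0,0,-40,0,0,0,0.2,0,0,-90,0,0,0,0.2,0,0,-130,0,0,0,0.2,0,0,-160,0,0,0,0.2,0,0,-170,0,0,0,0.2,0,0,-170,0,0,0,0.2]

```text
t: 37.5
eef_pos: [0.4331, -0.0958, 0.4065]
tool_rot: [3.137, 0.167, -0.0]
ft_force: [-0.5, 0.2, -1.5]
grip_width: 0.0267
grip_force: 29.9
```

```bash
python3 - <<'E'
from h import *
plan(.5657,.2451,.25,6.4)
print(arm.read_state()['ft_force'])
E
```

```text
d [ 168.1 -324.9    1.8] rot [ 0.   0.  -0.3] now yaw 6.1 grasp [ 0.4331 -0.0958  0.2518] t 37.5
[-0.49703516  0.16411442 -1.48319727]
```

jog_arm:
  deltas: [12,-25,0,0,0,-0.3,0.2,37,-72,0,0,0,-0.3,0.2,64,-123,0,0,0,-0.3,0.2,90,-174,0,0,0,-0.3,0.2,117,-225,0,0,0,-0.3,0.2,142,-275,0,0,0,-0.3,0.2,160,-308,0,0,0,-0.3,0.2,167,-322,0,0,0,-0.3,0.2,168,-325,0,0,0,-0.3,0.2,168,-325,0,0,0,-0.3,0.2,168,-325,0,0,0,-0.3,0.2]

```text
t: 38.88
eef_pos: [0.5656, 0.2441, 0.4069]
tool_rot: [3.137, 0.174, -0.0]
ft_force: [-0.5, -0.2, -1.4]
grip_width: 0.0268
grip_force: 29.9
```

```bash
python3 - <<'E'
from h import *
plan(.5657,.2451,.0925,6.4);print(arm.read_state()['eef_pos'])
E
```

```text
d [  0.2  -1.  159.7] rot [ 0.   0.  -0.1] now yaw 6.3 grasp [0.5656 0.244  0.2522] t 38.9
[0.56564955 0.24406543 0.40688464]
```

jog_arm:
  deltas: [0,-0.5,35,0,0,0,0.2,0,-0.5,80,0,0,0,0.2,0,-0.5,115,0,0,0,0.2,0,-0.5,135,0,0,0,0.2,0,-0.5,145,0,0,0,0.2,0,-0.5,150,0,0,0,0.2,0,-0.5,153,0,0,0,0.2,0,-0.5,155,0,0,0,0.2,0,-0.5,156.5,0,0,0,0.2,0,-0.5,157.5,0,0,0,0.2,0,-0.5,158.5,0,0,0,0.2,0,-0.5,158.5,0,0,0,0.2]

```text
t: 40.38
eef_pos: [0.5658, 0.2456, 0.2484]
tool_rot: [-3.137, -0.176, -0.001]
ft_force: [0.9, 0.3, 0.5]
grip_width: 0.027
grip_force: 30.1
```

jog_arm:
  deltas: [0,0,0.5,0,0,0,0.2,0,0,0.5,0,0,0,0.2]

```text
t: 40.62
eef_pos: [0.5659, 0.2456, 0.2482]
tool_rot: [-3.137, -0.176, -0.002]
ft_force: [0.6, -0.3, 2.2]
grip_width: 0.0268
grip_force: 30.3
```

jog_arm:
  deltas: [0,0,0,0,0,0,0.4,0,0,0,0,0,0,0.6,0,0,0,0,0,0,0.6,0,0,-15,0,0,0,0.6,0,0,-45,0,0,0,0.6,0,0,-100,0,0,0,0.6,0,0,-160,0,0,0,0.6,0,0,-205,0,0,0,0.6,0,0,-210,0,0,0,0.3]

```text
t: 41.75
eef_pos: [0.5649, 0.2455, 0.4625]
tool_rot: [-3.135, -0.176, -0.012]
ft_force: [-0.5, 0.0, -0.5]
grip_width: 0.0346
grip_force: 0.0
```

```bash
python3 - <<'E'
from h import *
s=snap('wrist');caps(s);save(s,'w7.png');bowl()
s=snap('scene');save(s,'s2.png',(60,130,460,300),1.5)
plan(.5442,.4359,.30,96)
E
```

```text
cap [335.  86.] 655.9 173.7 r 13.7 z 0.0943
cap [256. 164.] 565.4 244.6 r 13.9 z 0.0944
cap [330. 164.] 575.0 164.5 r 13.8 z 0.0942
cap [325. 231.] 494.0 154.8 r 13.8 z 0.0944
bowl 469 [ 0.5791 -0.4183] 0.1038
d [ 1.000e-01 -1.915e+02  2.500e+00] rot [ -0.    0.1 -89.6] now yaw 6.4 grasp [0.5654 0.2455 0.3025] t 41.9
```

View pics/s2.png

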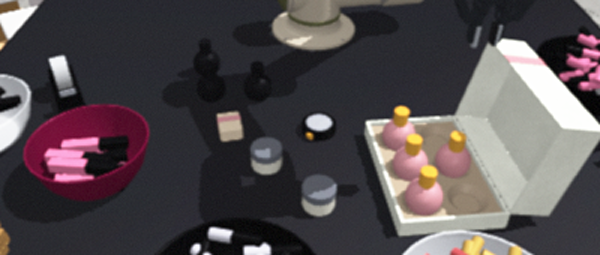

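The view shows all four flacons upright in pockets and the bystanders untouched. Going behind the lid now.

jog_arm:
  deltas: [0,-60,0,0,0,-10,0,0,-120,0,0,0,-20,0,0,-191,0,0,0,-30,0,0,-191,0,0,0,-40,0,0,-191,0,0,0,-50,0,0,-191,0,0,0,-60,0,0,-191,0,0,0,-70,0,0,-191,0,0,0,-80,0,0,-191,0,0,0,-90,0,0,-191,0,0,0,-90,0,0,-191,0,0,0,-90,0]

```text
t: 43.28
eef_pos: [0.5445, 0.4355, 0.4568]
tool_rot: [-2.097, -2.338, 0.002]
ft_force: [0.2, -0.2, 0.6]
grip_width: -0.0001
grip_force: 0.0
```

```bash
python3 - <<'E'
from h import *
s=snap('wrist');w=cloud(s);z=w[...,2]
m=(z>.195)&(z<.215)&(w[...,1]<.43);p=w[m];print('lid top',len(p),np.median(p,0).round(3),'ymax',np.percentile(p[:,1],98).round(3))
plan(.5442,.4359,.208,96.4)
plan(.5624,.274,.208,96.4)
E
```

```text
lid top 14498 [0.557 0.383 0.206] ymax 0.411
d [ 0.5 -0.1 94.4] rot [-0.1  0.  -0.1] now yaw 96.3 grasp [0.5443 0.4354 0.3024] t 43.3
d [-162.4    0.3   94.5] rot [-0.1  0.  -0.1] now yaw 96.3 grasp [0.5443 0.4354 0.3024] t 43.3
```

jog_arm:
  deltas: [0,0,50,0,0,0,0,0,0,85,0,0,0,0,0,0,94,0,0,0,0,-8,0,94,0,0,0,0,-18,0,94,0,0,0,0,-26,0,94,0,0,0,0,-33,0,94,0,0,0,0,-40,0,94,0,0,0,0,-48,0,94,0,0,0,0,-56,0,94,0,0,0,0,-65,0,94,0,0,0,0,-75,0,94,0,0,0,0]

```text
t: 44.82
eef_pos: [0.5528, 0.3603, 0.3637]
tool_rot: [-2.094, -2.342, -0.0]
ft_force: [-0.1, 1.0, 0.6]
grip_width: -0.0
grip_force: 0.6
```

jog_arm:
  deltas: [-8,0,0,0,0,0,0,-17,0,0,0,0,0,0,-26,0,0,0,0,0,0,-36,0,0,0,0,0,0,-46,0,0,0,0,0,0,-56,0,0,0,0,0,0,-66,0,0,0,0,0,0,-75,0,0,0,0,0,0,-82,0,0,0,0,0,0,-88,0,0,0,0,0,0,-88,0,0,0,0,0,0,-88,0,0,0,0,0,0]

```text
t: 46.32
eef_pos: [0.5625, 0.2736, 0.3637]
tool_rot: [-2.094, -2.342, -0.0]
ft_force: [0.4, -0.2, 0.3]
grip_width: -0.0001
grip_force: 0.0
```

```bash
python3 - <<'E'
from h import *
s=snap('side');save(s,'s3.png',(0,100,400,384),1.5);print(arm.read_state()['ft_force'])
E
```

```text
[ 0.71809821 -0.73411084  0.03255843]
```

View pics/s3.png

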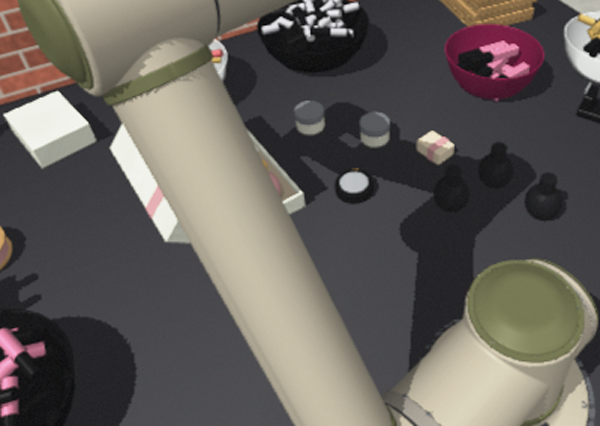

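The arm hides most of the lid, and the box still looks open at (285,185). Checking the lid's state by depth.

```bash
python3 - <<'E'
from h import *
u=np.array([.9937,.112]);v=np.array([-.112,.9937]);c=np.array([.5703,.2044])
for n in ['scene','wrist']:
    s=snap(n);w=cloud(s);d=w[...,:2]-c;a=d@u;b=d@v
    hsv=cv2.cvtColor(s['img'],cv2.COLOR_RGB2HSV)
    m=(a>.08)&(a<.12)&(b<.25)&(b>-.13)&(w[...,2]>.04)&(hsv[...,1]<60)
    for b0 in np.arange(-.12,.25,.02):
        q=m&(b>=b0)&(b<b0+.02)
        if q.sum()>3:print(n,b0.round(2),q.sum(),w[q][:,2].min().round(3),w[q][:,2].max().round(3))
E
```

```text
scene -0.04 67 0.172 0.182
scene -0.02 152 0.179 0.201
scene 0.0 155 0.199 0.22
scene 0.02 45 0.204 0.221
scene 0.04 17 0.181 0.202
scene 0.06 11 0.162 0.176
scene 0.08 14 0.135 0.157
scene 0.1 12 0.115 0.134
scene 0.12 11 0.093 0.11
wrist 0.02 2349 0.198 0.218
wrist 0.04 4594 0.176 0.203
wrist 0.06 3465 0.154 0.181
wrist 0.08 2681 0.132 0.157
wrist 0.1 2115 0.11 0.136
wrist 0.12 1735 0.088 0.113
wrist 0.14 535 0.08 0.09
```

The lid is at about 0.84 rad, past its tipping point, and still falling. I'll lift clear and let time pass.

jog_arm:
  deltas: [0,0,-20,0,0,0,0,0,0,-50,0,0,0,0,0,0,-80,0,0,0,0,0,0,-100,0,0,0,0,0,0,-100,0,0,0,0,0,0,-100,0,0,0,0,0,0,-100,0,0,0,0,0,0,-100,0,0,0,0,0,0,-100,0,0,0,0]

```text
t: 47.6
eef_pos: [0.5626, 0.2735, 0.4634]
tool_rot: [-2.094, -2.342, 0.001]
ft_force: [-0.9, 0.3, 0.5]
grip_width: -0.0003
grip_force: 0.0
```

```bash
python3 - <<'E'
from h import *
u=np.array([.9937,.112]);v=np.array([-.112,.9937]);c=np.array([.5703,.2044])
s=snap('wrist');w=cloud(s);d=w[...,:2]-c;a=d@u;b=d@v
m=(a>-.12)&(a<.12)&(w[...,2]>.05)&(w[...,2]<.3)
for b0 in np.arange(-.12,.15,.03):
    q=m&(b>=b0)&(b<b0+.02)
    if q.sum()>3:print(b0.round(2),q.sum(),np.percentile(w[q][:,2],[5,50,95]).round(3))
bowl()
E
```

```text
-0.09 29 [0.104 0.104 0.106]
-0.06 2047 [0.104 0.105 0.106]
-0.03 2546 [0.104 0.105 0.106]
0.0 3640 [0.104 0.105 0.106]
0.03 3906 [0.104 0.105 0.106]
0.06 4370 [0.104 0.105 0.106]
0.09 2224 [0.057 0.096 0.106]
bowl 462 [ 0.5829 -0.4154] 0.1051
```

```bash
python3 - <<'E'
from h import *
s=snap('scene');save(s,'s4.png',(60,130,460,300),1.5)
E
```

```text
(no output)
```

View pics/s4.png

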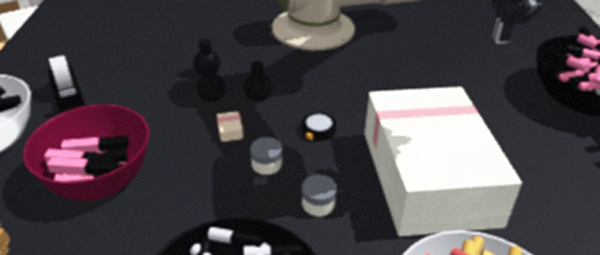

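The lid is shut flat, the tubes are in the bowl at (88,150), and the bystanders are where they were.

```bash
python3 -c "
from cell import hand_in;print(hand_in())"
```

```text
the job is handed in; nothing more can be done
None
```

Job handed in at about 48 s of the 210 s allowed: both stray tubes are in the magenta bowl, all four flacons found stand upright in separate pockets, the lid is shut, and the jars, compact and soap box were not moved.

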